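# Shut the marked gas valve under the sliding cover

## Task

On the grey valve box, gently slide the flat cover to the right, all the way aside onto the deck, by pushing its ridge with the fingertips, and leave it there. Then, in the uncovered well, push the handle with the round ball knob, gently too, to the back as far as it goes, so that this valve is shut; leave the plain-bar handle beside it open. Only push: do not grip or lift anything, and do not disturb the vials, the bottle and the roll standing close round the box.

Things in the scene. Friction and masses are not known exactly. Their poses are not given: they have to be found in the camera images.
- valve_box: fixed grey bench box for two gas valves, 168 (x) by 270 (y) by 80 mm tall; origin at the centre of its underside, z up, x to the back of the table, y to the left. Guide rails along both long sides (inner faces at x = -76 and +76 mm) and stops at both ends (inner faces at y = -131 and +131 mm) rise to z = 80 mm.
- box_deck (a point): centre of the box's right half, a solid flat deck at z = 72 mm of the box, y -131 to +5 mm; the cover is parked on it.
- box_well (a point): centre of the floor (z = 12 mm of the box) of the open-topped well that is the box's left half, x -64 to +64 mm, y +5 to +129 mm of the box; both valves stand in it, hidden by the cover.
- cover: loose flat aluminium cover between the box's rails, slides along the box's y; 141 (x) by 126 (y) by 5 mm, 0.25 to 0.5 kg, a few newtons move it; origin at the centre of its underside, axes as the box's. It starts over the well, origin at box y +54 to +65 mm, z 72 mm; at the right stop it lies on the deck at box y = -68 mm.
- cover_ridge (a point): middle of the top of the cover's finger ridge, 17 mm above the cover's origin: the ridge is 80 mm long (x), 12 mm thick (y) and rises 12 mm above the plate, at the cover's middle.
- ball_valve: fixed foot of the marked valve, 28 mm across, on the well's floor under the cover at box x = +6 mm, y = +37 or +97 mm (the other valve has the other place); axes as the box's; origin under its centre on the well's floor. The lever's pivot axis runs along y, 10 mm above this origin.
- ball_valve_tip (a point): centre of the round ball knob, 18 mm across, that marks the handle to be closed; it is the end of a thin lever, 36 mm from the pivot.
- ball_valve_lever (a joint): angle of the ball-knob lever, rad: at 0 (open) it leans 0.2 from upright towards the robot (-x of the box); grows as it is pushed to the back (+x), to a stop at 1.25 (shut), where it leans back 1.05 and the ball's centre is 31 mm behind and 18 mm above the pivot. Starts at 0 to 0.2. Stiff (0.06 N m): stays where it is left.
- bar_valve: fixed foot of the other valve, same as ball_valve, in the other place of the well.
- bar_valve_tip (a point): point at the end part of the other lever, 36 mm from its pivot; this lever ends in a plain flat bar 12 mm wide, 6 mm thick, that ends 44 mm from the pivot, without a ball.
- bar_valve_lever (a joint): angle of the plain-bar lever, same meaning as ball_valve_lever; starts at 0 to 0.2 and is to be left open.
- film_roll: roll of white sealing film standing on end, 54 mm across, 52 tall, beyond the right end of the box; origin at the centre of its underside; to be left alone
- vial_1: small clear vial, 23 mm across, 46 tall, behind the left end of the box; origin at the centre of its underside; to be left alone
- vial_2: small brown vial, 23 mm across, 42 tall, beside the left end of the box; origin at the centre of its underside; to be left alone
- kit_bottle_6: small white bottle, 28 mm across, 70 tall, behind the left half of the box; origin at the centre of its underside; to be left alone

How it is judged:
By the outcome, as a careful person would: the job done as asked, in the order asked, and still so for the second after the job is handed in, with the robot touching nothing.
It also fails if it takes over 42 s, if anything falls off the work surface, if the arm or the gripper's body presses on something with over 40 N, if the wrist force passes 120 N, or if a joint passes its speed limit or range.

## Robot

A 6-joint arm with a two-finger parallel gripper is mounted at the origin on a cart in front of the work surface, level with it; the furniture and walls round the work are solid. World frame = base frame: x ahead of the robot, y to its left, z up, the work surface at z = 0. Lengths are in m, angles in rad, forces in N, time in s.
With the tool pointing down it reaches from about 0.35 to 0.875 m from the base axis. Payload 15.5 kg.
Tool frame: the origin (TCP) lies between the finger pads; the fingertips stand 17 mm ahead of it and the grasp point (between the pads) lies 2 mm behind it; x points along the fingers, y is the direction in which the jaws open and shut, and the axes are right-handed (so a half turn about x gives the same grasp; the last joint's range is limited). The gripper opens to 85 mm and grips with 20 to 120 N. Pads are 22 mm wide; open, the fingers measure 114 mm over their backs; the gripper's body (76 mm by 85 mm) begins 54 mm behind the grasp point. The pads swing forward as they close: fully open they stand 13 mm farther back than shut.
Start: joints at [-1.391, 0.494, 1.345, -0, 1.302, -0.096], TCP at [0.17, -0.602, 0.248] pointing down, gripper open.
Joint ranges: [-2.91, 2.91], [-0.82, 2.16], [0.22, 2.67], [-1.22, 4.37], [0.12, 2.79], [-3.08, 3.08]. Speed limits (rad/s): [1.89, 1.89, 2.57, 3.01, 3.01, 3.01].

## Interface

Orientations are given as a rotation vector (axis times angle).
In Python, from station import robot gives the robot as it stands. The module is installed in compiled form; this text tells all that it offers.
- The arm moves only by the tool arm_command, never from a script. Its argument "commands" is a list of rows, each an object with "hand": the closure, from 0 (fully open) to 1 (shut); "dp": the shift along the tool's x, y, z in cm, a list of three; "spin": the turn about the tool's x in degrees. In form: [{"hand": hand, "dp": [dx, dy, dz], "spin": spin}, ...]. A call has 1 to 10 rows; each row shifts and turns the pose as measured when the row begins, along the tool's axes as they then stand; what a row does not reach is not made up. A row lasts 1/8 s, in which the tool goes at most 62.5 mm and 10.7 degrees, less where a joint would pass 70% of its speed; a pose out of reach is approached as far as the arm can. A call with a gripper value outside its range is refused whole. The fingers move at their own pace and stop on an object; the grip force is fixed at half the most. Time passes only in rows, so rows that do not move let the fingers close. It gives the time, the measured TCP pose, the force and the opening at its end, in the units of the state.
- robot.state(): the state, without advancing time (a new reading comes with each control period).
- robot.get_image(name): name is "scene" or "side" or "wrist"; returns a dict with "color" (480x640x3 uint8, red, green, blue), "z_map" (480x640 float32, m along the optical axis (not along the pixel's ray), 0 where there is no reading), "vertical_fov" (degrees; the focal length in pixels is half the picture's height over the tangent of half this angle, whatever the lens; pixels are square), "cx", "cy" (the principal point, pixels), "R" (3x3) and "t" (3): a world point X has camera coordinates R X + t. Camera axes: x right, y down, z forward; pixel columns grow to the right and rows downward; lengths in m; the calibration is good to about 2 mm. A picture is of the moment at which its call begins.
- robot.finish_job(): hands the job in, once; it reports no verdict.
The state is a dict: "time_s": time; "joint_pos": joint angles; "dq": joint speeds; "joint_efforts": joint torques, N m; "tcp_pos": TCP position; "eef_rot": TCP orientation; "wrist_force": force on the tool from outside, world axes, zero at the start; "torque": the same for the moment, N m; "finger_gap": finger opening in m.
Only numpy, scipy, OpenCV 4.12 (cv2) and the standard library are available. Lean on these libraries where they do the work, as an engineer would, in place of code of your own. Each camera call takes 0.05 s, during which the arm holds its last target. There are 200 camera calls.

## Working session

There is one attempt and no reset: what is moved stays moved. The work goes in short steps, Python scripts to look and compute and a tool call to move; the robot and the scene stay as the last step left them, time stands still between calls to the robot, and variables do not carry over. Pictures are saved under pics/ and viewed, about 8 in all and at most 12, crops included, and the job is handed in when it is done.

Besides the shell and the picture viewer there is one more tool, called after ">>>" as name(argument=value, ...) on one line, values as JSON. arm_command: Moves the arm, as the interface text tells. Its arguments: {"type":"object","properties":{"commands":{"type":"array","items":{"type":"object","properties":{"hand":{"type":"number"},"dp":{"type":"array","items":{"type":"number"}},"spin":{"type":"number"}}}}},"required":["commands"]}

```bash
mkdir -p pics; cat > h.py <<'E'
import numpy as np, cv2
from station import robot
def grab(n,f=None):
    i=robot.get_image(n)
    if f: cv2.imwrite('pics/'+f,i['color'][:,:,::-1])
    return i
def foc(i): return 240/np.tan(np.radians(i['vertical_fov'])/2)
def ray(i,u,v,z):
    R,t=np.array(i['R']),np.array(i['t']); c=-R.T@t
    d=R.T@np.array([(u-i['cx'])/foc(i),(v-i['cy'])/foc(i),1]); return c+d*(z-c[2])/d[2]
def cloud(i):
    z=i['z_map'];v,u=np.mgrid[:480,:640];f=foc(i)
    P=np.stack([(u-i['cx'])/f*z,(v-i['cy'])/f*z,z],-1)
    P=(P-np.array(i['t']))@np.array(i['R']); P[z==0]=np.nan; return P
E
python3 - <<'E'
from h import *
import pickle
s=robot.state();print(s)
a=grab('scene','s1.png');b=grab('side','d1.png')
pickle.dump((a,b),open('a.pkl','wb'))
for i in(a,b):
  print(-np.array(i['R']).T@i['t'],np.array(i['R'])[2],i['vertical_fov'])
cv2.imwrite('pics/c1.png',cv2.resize(np.hstack([a['color'],b['color']])[:,:,::-1],(1280//2*1,240)) )
E
```

```text
{'time_s': 0.0, 'joint_pos': array([-1.39152395e+00,  4.94195122e-01,  1.34612917e+00, -4.79922275e-05,
        1.30249765e+00, -9.54978031e-02]), 'dq': array([-0.00095445, -0.00050212,  0.00125353,  0.00022989,  0.00075515,
       -0.00124391]), 'joint_efforts': array([-2.55620216e-03, -8.82176256e+01, -3.83867061e+01, -2.90764510e-04,
        1.02766202e-02,  1.73048409e-05]), 'tcp_pos': array([ 0.16950804, -0.60122249,  0.24769348]), 'eef_rot': array([ 2.07479935,  0.28816546, -2.075004  ]), 'wrist_force': array([ 0.31573367, -0.30410002,  0.26898764]), 'torque': array([-0.02900568,  0.01526834,  0.07434732]), 'finger_gap': 0.08567870144256849}
[0.1195794  0.51353822 0.66245281] [ 0.46570874 -0.54386801 -0.69808521] 54.774030710694326
[0.47451505 0.80810006 0.55915677] [ 0.03887933 -0.85322966 -0.52008417] 44.37370454125644
```

View pics/s1.png

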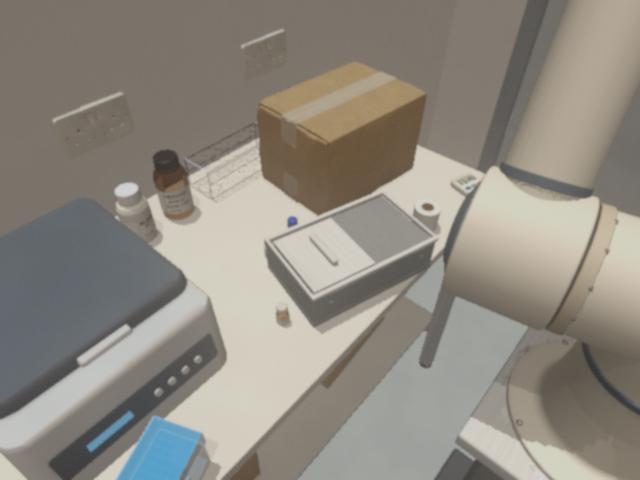

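View pics/d1.png

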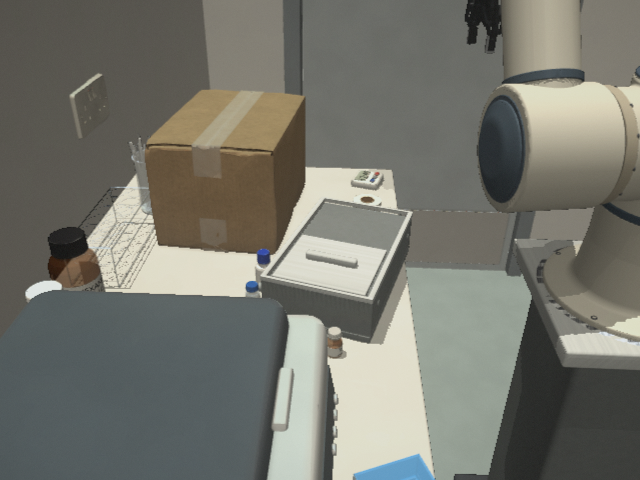

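The scene view shows the box with top corners at about (266,240), (318,293), (436,236), (383,196), and the ridge at about (324,248). In the side view the ridge is at about (331,258), and a large carton stands behind the right half. Next I measure from depth.

```bash
python3 - <<'E'
from h import *
import pickle
a,b=pickle.load(open('a.pkl','rb'))
for n,i,c in(('scene',a,[(266,240),(318,293),(436,236),(383,196)]),('side',b,[(264,278),(373,296),(411,209),(326,200)])):
  P=cloud(i)
  print(n,[ray(i,u,v,.08)[:2].round(3) for u,v in c])
  poly=cv2.fillConvexPoly(np.zeros((480,640),np.uint8),cv2.convexHull(np.array(c)),1)
  poly=cv2.dilate(poly,np.ones((7,7)))
  m=(poly>0)&(P[...,2]>.068)&(P[...,2]<.1)
  q=P[m][:,:2].astype(np.float32);r=cv2.minAreaRect(q);print(r)
  m2=(poly>0)&(P[...,2]>.0835)&(P[...,2]<.1)
  q=P[m2][:,:2].astype(np.float32);print('ridge',len(q),np.median(P[m2],0),cv2.minAreaRect(q))
  # carton
  m3=(P[...,2]>.1)&(P[...,0]>.4)&(P[...,0]<1.2)&(P[...,1]<.1)&(P[...,1]>-.6)
  q=P[m3]; print('tall',np.nanpercentile(q,[1,50,99],axis=0).round(3))
# others
for n,i,u,v in(('vial2',a,282,307),('vial1/bottle',a,292,221),('roll',a,428,205)): print(n,ray(i,u,v,.045).round(3))
for u,v in((264,255),(252,287),(335,330),(367,200)): print(ray(b,u,v,.06 if v<310 else .04).round(3))
E
```

```text
scene [array([0.58 , 0.114]), array([0.428, 0.145]), array([ 0.354, -0.1  ]), array([ 0.495, -0.132])]
((0.4681324064731598, 0.005526602268218994), (0.2746133804321289, 0.17053160071372986), 73.50314331054688)
ridge 246 [0.48243424 0.06792978 0.0879588 ] ((0.48544928431510925, 0.06592528522014618), (0.013496380299329758, 0.08036398887634277), 74.23088073730469)
tall [[ 0.555 -0.568  0.103]
 [ 0.957 -0.131  0.201]
 [ 0.962  0.095  0.379]]
side [array([0.581, 0.119]), array([0.427, 0.153]), array([ 0.353, -0.107]), array([ 0.502, -0.131])]
((0.4688192307949066, 0.006203398108482361), (0.27860304713249207, 0.16818691790103912), 73.39811706542969)
ridge 328 [0.48661398 0.06798185 0.08749475] ((0.48692041635513306, 0.06631359457969666), (0.014236047863960266, 0.07987456768751144), 74.0174789428711)
tall [[ 0.562 -0.571  0.102]
 [ 0.958 -0.125  0.201]
 [ 0.961  0.077  0.399]]
vial2 [0.472 0.186 0.045]
vial1/bottle [0.607 0.017 0.045]
roll [ 0.43  -0.208  0.045]
[0.594 0.027 0.06 ]
[0.6   0.115 0.06 ]
[0.477 0.18  0.04 ]
[ 0.427 -0.176  0.06 ]
```

```bash
cat >> h.py <<'E'
from scipy.spatial.transform import Rotation as Ro
B=np.array([.4685,.006]);yaw=np.radians(-16.4)
bx=np.array([np.cos(yaw),np.sin(yaw)]);by=np.array([-bx[1],bx[0]])
def W(x,y,z): return np.r_[B+bx*x+by*y,z]
def Bx(p): d=np.array(p[:2])-B; return np.r_[d@bx,d@by,p[2]]
def rel(x,y,z):
    s=robot.state();R=Ro.from_rotvec(s['eef_rot']).as_matrix()
    ty=R[:2,1];ang=np.degrees(np.arctan2(ty@by,ty@bx))
    print('t',s['time_s'],'F',s['wrist_force'].round(2),'gap',round(s['finger_gap'],4))
    print('R',R.round(2).tolist(),'tcp box mm',(1000*Bx(s['tcp_pos'])).round(1),'tool y vs box x deg',ang.round(1))
    print('dp cm to target',(100*R.T@(W(x,y,z)-s['tcp_pos'])).round(2),'j',s['joint_pos'].round(2))
E
python3 - <<'E'
from h import *
rel(0,.100,.248)
import pickle
a,b=pickle.load(open('a.pkl','rb'))
for i in(a,b):
  P=cloud(i);m=(P[...,2]>.09)&(P[...,2]<.22)&(P[...,0]>.4)&(P[...,0]<.9)&(P[...,1]<.1)&(P[...,1]>-.5)
  q=P[m];print(cv2.boxPoints(cv2.minAreaRect(q[:,:2].astype(np.float32))).round(3).tolist())
E
```

```text
t 0.1 F [-0.11 -0.09 -0.31] gap 0.085
R [[-0.0, 0.27, -0.96], [0.0, -0.96, -0.27], [-1.0, -0.0, -0.0]] tcp box mm [-115.3 -666.9  247.8] tool y vs box x deg -57.9
dp cm to target [ 5.000e-02 -5.880e+01 -5.057e+01] j [-1.39  0.49  1.35  0.    1.3  -0.1 ]
[[0.44999998807907104, 0.07999999821186066], [0.4740000069141388, -0.3959999978542328], [0.8949999809265137, -0.375], [0.8709999918937683, 0.10199999809265137]]
[[0.45899999141693115, 0.07400000095367432], [0.49000000953674316, -0.3959999978542328], [0.8939999938011169, -0.3700000047683716], [0.8640000224113464, 0.10100000351667404]]
```

>>> arm_command(commands=[{"hand": 1, "dp": [0, -4, -3.5], "spin": 0}, {"hand": 1, "dp": [0, -4.9, -4.2], "spin": 0}, {"hand": 1, "dp": [0, -4.9, -4.2], "spin": 0}, {"hand": 1, "dp": [0, -4.9, -4.2], "spin": 0}, {"hand": 1, "dp": [0, -4.9, -4.2], "spin": 0}, {"hand": 1, "dp": [0, -4.9, -4.2], "spin": 0}, {"hand": 1, "dp": [0, -4.9, -4.2], "spin": 0}, {"hand": 1, "dp": [0, -4.9, -4.2], "spin": 0}, {"hand": 1, "dp": [0, -4.9, -4.2], "spin": 0}, {"hand": 1, "dp": [0, -4.9, -4.2], "spin": 0}])

```text
time_s: 1.35
tcp_pos: [0.4291, -0.0408, 0.2468]
eef_rot: [2.08, 0.281, -2.078]
wrist_force: [1.7, -1.5, 0.1]
finger_gap: -0.0001
```

>>> arm_command(commands=[{"hand": 1, "dp": [0, 0, 0], "spin": -9.7}, {"hand": 1, "dp": [0, 0, 0], "spin": -9.7}, {"hand": 1, "dp": [0, 0, 0], "spin": -9.7}, {"hand": 1, "dp": [0, 0, 0], "spin": -9.7}, {"hand": 1, "dp": [0, 0, 0], "spin": -9.7}, {"hand": 1, "dp": [0, 0, 0], "spin": -9.7}, {"hand": 1, "dp": [0, 0, 0], "spin": -4}])

```text
time_s: 2.22
tcp_pos: [0.4294, -0.035, 0.2457]
eef_rot: [1.338, 1.124, -1.338]
wrist_force: [-0.8, 0.3, 0.1]
finger_gap: 0.0
```

```bash
python3 - <<'E'
from h import *
rel(0,.095,.14)
E
```

```text
t 2.225 F [-0.83  0.32  0.11] gap 0.0
R [[-0.0, 0.98, -0.18], [0.0, -0.18, -0.98], [-1.0, -0.0, -0.0]] tcp box mm [-25.9 -50.4 245.7] tool y vs box x deg 6.3
dp cm to target [ 10.59   4.2  -14.15] j [-0.22  0.23  1.8   0.    1.12 -0.05]
```

>>> arm_command(commands=[{"hand": 1, "dp": [0, 0, 0], "spin": 6.2}, {"hand": 1, "dp": [0, 0.9, -4.8], "spin": 0}, {"hand": 1, "dp": [0, 0.9, -4.8], "spin": 0}, {"hand": 1, "dp": [0, 0.9, -4.9], "spin": 0}, {"hand": 1, "dp": [4, 0, 0], "spin": 0}, {"hand": 1, "dp": [4, 0, 0], "spin": 0}, {"hand": 1, "dp": [2, 0, 0], "spin": 0}, {"hand": 1, "dp": [0, 0, 0], "spin": 0}])

```text
time_s: 3.22
tcp_pos: [0.4981, 0.1013, 0.1424]
eef_rot: [1.418, 1.063, -1.418]
wrist_force: [0.5, -1.1, 0.3]
finger_gap: 0.0001
```

```bash
python3 - <<'E'
from h import *
rel(0,.083,.10)
i=grab('side','d2.png');w=grab('wrist')
cv2.imwrite('pics/c2.png',np.hstack([cv2.resize(i['color'][180:330,250:450],(400,300)),cv2.resize(w['color'],(400,300))])[:,:,::-1])
# lowest gripper points near the tool
P=cloud(i);t=robot.state()['tcp_pos'];m=(np.hypot(P[...,0]-t[0],P[...,1]-t[1])<.03)&(P[...,2]>.1)
print(np.nanpercentile(P[m],[.5,50],axis=0).round(4),t)
q=np.array([Bx(p) for p in P[m&(P[...,2]<.16)]])
print('finger box-frame',np.percentile(q,[1,99],axis=0).round(4))
E
```

```text
t 3.225 F [ 0.48 -1.09  0.32] gap 0.0001
R [[-0.0, 0.96, -0.28], [0.0, -0.28, -0.96], [-1.0, -0.0, -0.0]] tcp box mm [  1.5  99.8 142.4] tool y vs box x deg -0.0
dp cm to target [ 4.24 -0.14  1.69] j [0.08 0.47 1.75 0.   0.92 0.37]
[[0.4739 0.0867 0.1289]
 [0.5004 0.1121 0.2015]] [0.49910922 0.10129155 0.14393958]
finger box-frame [[-0.0128  0.0948  0.1271]
 [ 0.0148  0.1124  0.1597]]
```

View pics/c2.png

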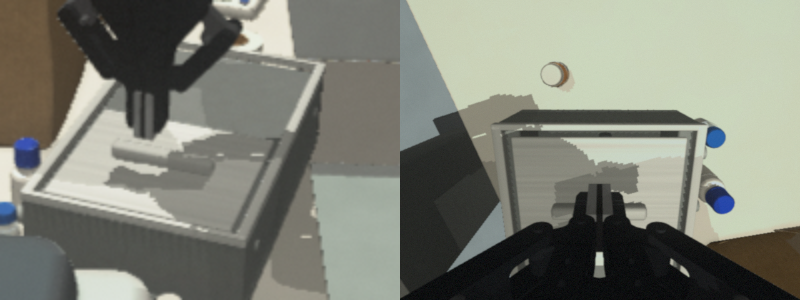

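Side crop: shut fingers at (145,120), standing above and left of the ridge (160,155). Wrist crop: ridge at (600,210), centred on the fingers. I'll descend on its left side.

>>> arm_command(commands=[{"hand": 1, "dp": [2, 0, 0], "spin": 0}, {"hand": 1, "dp": [1.5, 0, 0], "spin": 0}, {"hand": 1, "dp": [0.5, 0, 0], "spin": 0}, {"hand": 1, "dp": [0, 0, 0], "spin": 0}])

```text
time_s: 3.82
tcp_pos: [0.5014, 0.1014, 0.1062]
eef_rot: [1.424, 1.058, -1.411]
wrist_force: [-0.0, 0.1, -0.3]
finger_gap: 0.0
```

```bash
python3 - <<'E'
from h import *
rel(0,.079,.099)
E
```

```text
t 3.825 F [-0.01  0.09 -0.29] gap 0.0
R [[0.01, 0.96, -0.28], [0.0, -0.28, -0.96], [-1.0, 0.01, -0.0]] tcp box mm [  4.7 100.8 106.2] tool y vs box x deg -0.1
dp cm to target [ 0.7  -0.47  2.18] j [0.08 0.53 1.78 0.   0.82 0.37]
```

>>> arm_command(commands=[{"hand": 1, "dp": [0.7, -0.5, 0], "spin": 0}, {"hand": 1, "dp": [0, 0, 0.6], "spin": 0}, {"hand": 1, "dp": [0, 0, 0.5], "spin": 0}, {"hand": 1, "dp": [0, 0, 0], "spin": 0}])

```text
time_s: 4.32
tcp_pos: [0.4934, 0.0916, 0.0996]
eef_rot: [1.425, 1.057, -1.41]
wrist_force: [0.6, -0.2, -0.5]
finger_gap: -0.0
```

```bash
python3 - <<'E'
from h import *
rel(0,.079,.099)
E
```

```text
t 4.325 F [ 0.61 -0.23 -0.52] gap -0.0
R [[0.01, 0.96, -0.28], [0.0, -0.28, -0.96], [-1.0, 0.01, -0.01]] tcp box mm [-0.3 89.1 99.6] tool y vs box x deg -0.1
dp cm to target [0.06 0.03 1.01] j [0.06 0.53 1.81 0.   0.79 0.35]
```

>>> arm_command(commands=[{"hand": 1, "dp": [0, 0, 0.5], "spin": 0}, {"hand": 1, "dp": [0, 0, 0.4], "spin": 0}, {"hand": 1, "dp": [0, 0, 0.4], "spin": 0}, {"hand": 1, "dp": [0, 0, 0.6], "spin": 0}, {"hand": 1, "dp": [0, 0, 0.6], "spin": 0}, {"hand": 1, "dp": [0, 0, 0.6], "spin": 0}])

```text
time_s: 5.08
tcp_pos: [0.4846, 0.0601, 0.0998]
eef_rot: [1.425, 1.056, -1.409]
wrist_force: [0.3, 1.7, 0.8]
finger_gap: 0.0
```

```bash
python3 - <<'E'
from h import *
rel(0,-.051,.099)
E
```

```text
t 5.075 F [0.34 1.65 0.85] gap 0.0
R [[0.01, 0.96, -0.28], [0.0, -0.28, -0.96], [-1.0, 0.01, -0.01]] tcp box mm [ 0.1 56.4 99.8] tool y vs box x deg -0.1
dp cm to target [1.000e-02 0.000e+00 1.075e+01] j [-0.    0.52  1.85  0.01  0.77  0.28]
```

Force is about 1.7 N along the push, so the cover is sliding. I'll continue.

>>> arm_command(commands=[{"hand": 1, "dp": [0, 0, 0.8], "spin": 0}, {"hand": 1, "dp": [0, 0, 0.8], "spin": 0}, {"hand": 1, "dp": [0, 0, 0.8], "spin": 0}, {"hand": 1, "dp": [0, 0, 0.8], "spin": 0}, {"hand": 1, "dp": [0, 0, 0.8], "spin": 0}, {"hand": 1, "dp": [0, 0, 0.8], "spin": 0}, {"hand": 1, "dp": [0, 0, 0.8], "spin": 0}, {"hand": 1, "dp": [0, 0, 0.8], "spin": 0}])

```text
time_s: 6.08
tcp_pos: [0.4653, -0.0056, 0.0996]
eef_rot: [1.426, 1.056, -1.408]
wrist_force: [0.9, 3.0, 2.0]
finger_gap: -0.0
```

```bash
python3 - <<'E'
from h import *
rel(0,-.051,.099)
i=grab('side','d3.png')
cv2.imwrite('pics/c3.png',cv2.resize(i['color'][150:350,230:450],(770,700))[:595,:,::-1])
E
```

```text
t 6.075 F [0.92 2.99 2.  ] gap -0.0
R [[0.01, 0.96, -0.28], [0.0, -0.28, -0.96], [-1.0, 0.01, -0.01]] tcp box mm [  0.2 -12.   99.6] tool y vs box x deg -0.1
dp cm to target [ 0.03 -0.02  3.9 ] j [-0.14  0.5   1.9   0.01  0.73  0.14]
```

View pics/c3.png

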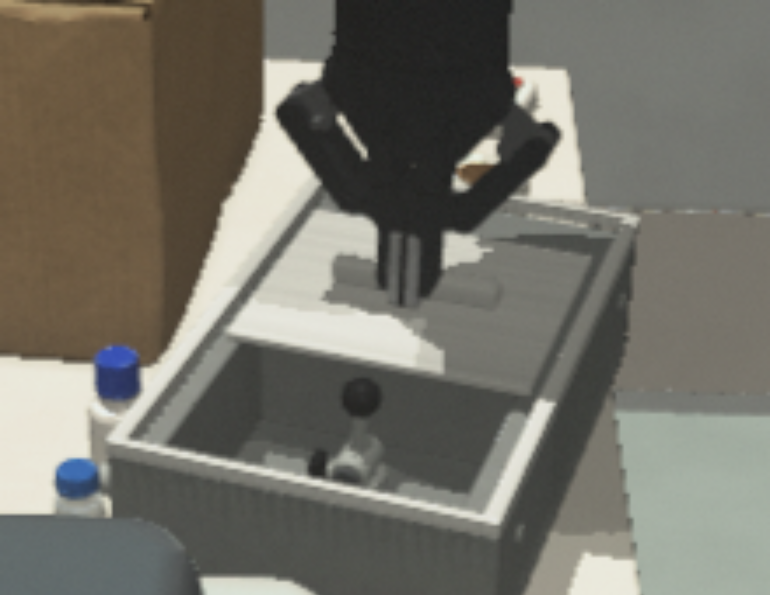

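The cover is moving straight. The ball knob shows in the well at (360,397) in the crop. About 39 mm remain to the stop.

>>> arm_command(commands=[{"hand": 1, "dp": [0, 0, 0.8], "spin": 0}, {"hand": 1, "dp": [0, 0, 0.8], "spin": 0}, {"hand": 1, "dp": [0, 0, 0.8], "spin": 0}, {"hand": 1, "dp": [0, 0, 0.6], "spin": 0}, {"hand": 1, "dp": [0, 0, 0.4], "spin": 0}, {"hand": 1, "dp": [0, 0, 0.2], "spin": 0}])

```text
time_s: 6.88
tcp_pos: [0.4543, -0.0429, 0.0993]
eef_rot: [1.427, 1.056, -1.409]
wrist_force: [6.7, 24.9, 2.8]
finger_gap: -0.0
```

```bash
python3 - <<'E'
from h import *
rel(0,-.051,.099)
E
```

```text
t 6.875 F [ 6.69 24.95  2.78] gap -0.0
R [[0.01, 0.96, -0.28], [0.0, -0.28, -0.96], [-1.0, 0.01, -0.01]] tcp box mm [  0.1 -50.9  99.3] tool y vs box x deg -0.1
dp cm to target [ 0.03 -0.01  0.01] j [-0.23  0.49  1.92  0.01  0.72  0.05]
```

The stop is reached at box y = -51, as predicted. I'll back off, lift, and go left clear of the well for a look.

>>> arm_command(commands=[{"hand": 1, "dp": [0, 0, -0.6], "spin": 0}, {"hand": 1, "dp": [0, 0, -1], "spin": 0}, {"hand": 1, "dp": [-5, 0, 0], "spin": 0}, {"hand": 1, "dp": [-6, 0, 0], "spin": 0}, {"hand": 1, "dp": [0, 0, 0], "spin": 0}])

```text
time_s: 7.5
tcp_pos: [0.4578, -0.026, 0.2119]
eef_rot: [1.424, 1.058, -1.411]
wrist_force: [0.4, 0.2, -0.8]
finger_gap: -0.0003
```

```bash
python3 - <<'E'
from h import *
import pickle
rel(-.04,.097,.2)
a=grab('scene');b=grab('side');w=grab('wrist')
pickle.dump((a,b,w),open('b.pkl','wb'))
cv2.imwrite('pics/c4.png',np.hstack([cv2.resize(a['color'][180:320,240:450],(420,280)),cv2.resize(b['color'][190:340,255:420],(330,300))[:280]])[:,:,::-1])
P=cloud(b)
q=P[(P[...,2]>.0835)&(P[...,2]<.1)&(abs(P[...,0]-.45)<.06)&(abs(P[...,1]+.055)<.04)]
print('ridge',Bx(np.median(q,0)).round(4),len(q))
for n,i in(('scene',a),('side',b)):
  P=cloud(i);g=i['color'].max(-1);X=(P[...,:2]-B)@bx;Y=(P[...,:2]-B)@by
  m=((g<60)&(abs(X)<.062)&(Y>.01)&(Y<.125)&(P[...,2]<.075)).astype(np.uint8)
  k,l,st,c=cv2.connectedComponentsWithStats(m)
  for j in range(1,k):
    if st[j,4]>15: s=l==j;print(n,st[j].tolist(),c[j].round(1),[np.nanmedian(v[s]).round(4) for v in(X,Y,P[...,2])])
E
```

```text
t 7.5 F [ 0.42  0.17 -0.76] gap -0.0003
R [[0.01, 0.96, -0.28], [0.0, -0.28, -0.96], [-1.0, 0.01, -0.01]] tcp box mm [ -1.2 -33.7 211.9] tool y vs box x deg -0.1
dp cm to target [  1.24  -3.9  -13.06] j [-0.19  0.31  1.79  0.01  1.04  0.09]
ridge [ 0.0007 -0.0642  0.0876] 246
side [328, 258, 11, 11, 99] [332.9 263.1] [np.float64(0.0038), np.float64(0.043), np.float64(0.0617)]
side [318, 279, 5, 7, 28] [320.4 282.3] [np.float64(0.0046), np.float64(0.101), np.float64(0.0638)]
```

View pics/c4.png

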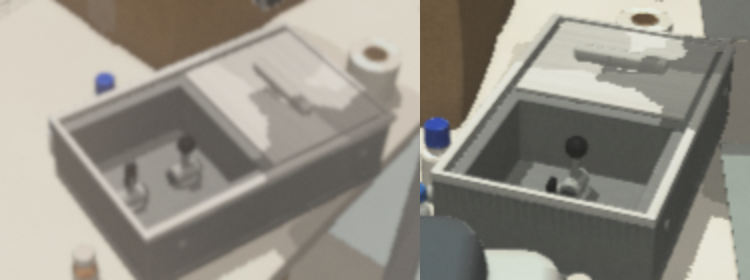

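The cover lies on the deck at the right stop, with its ridge at (620,60) in the right crop. The ball knob is at (576,147), the place nearer the deck (box y 37), and the bar handle is at (552,185), box y 97. The fingers will go down in front of the ball.

>>> arm_command(commands=[{"hand": 1, "dp": [0, -2, -3.7], "spin": 0}, {"hand": 1, "dp": [0, -2, -3.7], "spin": 0}, {"hand": 1, "dp": [0, 0, 0], "spin": 0}, {"hand": 1, "dp": [4, 0, 0], "spin": 0}, {"hand": 1, "dp": [4, 0, 0], "spin": 0}, {"hand": 1, "dp": [0, 0, 0], "spin": 0}])

```text
time_s: 8.4
tcp_pos: [0.435, 0.0585, 0.1207]
eef_rot: [1.416, 1.07, -1.425]
wrist_force: [-0.5, -0.1, -0.0]
finger_gap: -0.0001
```

```bash
python3 - <<'E'
from h import *
rel(-.038,.038,.062)
E
```

```text
t 8.4 F [-0.51 -0.09 -0.04] gap -0.0001
R [[-0.01, 0.96, -0.28], [0.0, -0.28, -0.96], [-1.0, -0.01, -0.0]] tcp box mm [-47.   40.9 120.7] tool y vs box x deg -0.1
dp cm to target [5.86 0.96 0.3 ] j [-0.01  0.44  1.93  0.01  0.78  0.28]
```

>>> arm_command(commands=[{"hand": 1, "dp": [0, 0.9, 0.3], "spin": 0}, {"hand": 1, "dp": [2.5, 0, 0], "spin": 0}, {"hand": 1, "dp": [2, 0, 0], "spin": 0}, {"hand": 1, "dp": [1, 0, 0], "spin": 0}, {"hand": 1, "dp": [0, 0, 0], "spin": 0}])

```text
time_s: 9.02
tcp_pos: [0.4483, 0.0508, 0.069]
eef_rot: [1.42, 1.063, -1.419]
wrist_force: [0.7, -0.3, 0.7]
finger_gap: 0.0004
```

```bash
python3 - <<'E'
from h import *
rel(-.028,.038,.060)
b=grab('side');a=grab('scene')
cv2.imwrite('pics/c5.png',np.hstack([cv2.resize(a['color'][150:310,250:400],(420,448)),cv2.resize(b['color'][190:340,255:390],(360,400),None,0,0,1)[:400] if 0 else cv2.resize(b['color'][190:340,255:390],(360,448))])[:,:,::-1])
E
```

```text
t 9.025 F [ 0.66 -0.26  0.75] gap 0.0004
R [[-0.0, 0.96, -0.28], [0.0, -0.28, -0.96], [-1.0, -0.0, -0.0]] tcp box mm [-32.   37.2  69. ] tool y vs box x deg -0.2
dp cm to target [ 0.9   0.41 -0.07] j [-0.02  0.55  1.95  0.01  0.65  0.26]
```

View pics/c5.png

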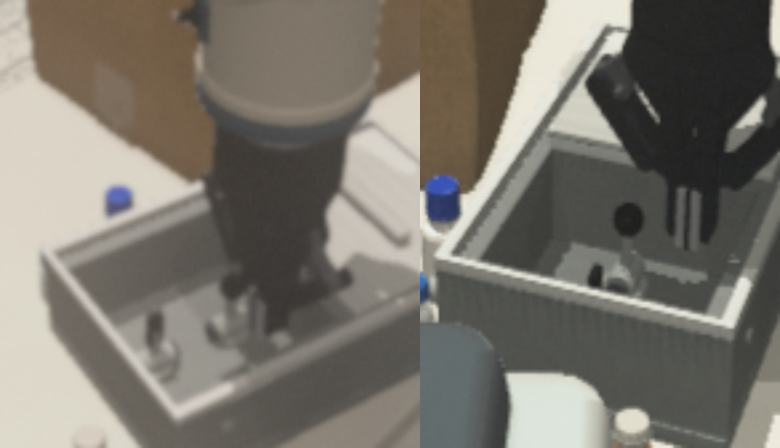

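The shut fingertips (right crop (690,230)) stand in front of the ball (628,218) and in line with it, with the bar handle clear. I'll push to the back in small steps.

>>> arm_command(commands=[{"hand": 1, "dp": [0.4, 0.4, 0], "spin": 0}, {"hand": 1, "dp": [0.2, 0.5, 0], "spin": 0}, {"hand": 1, "dp": [0.1, 0.5, 0], "spin": 0}, {"hand": 1, "dp": [0.1, 0.5, 0], "spin": 0}, {"hand": 1, "dp": [0.1, 0.5, 0], "spin": 0}, {"hand": 1, "dp": [0.1, 0.5, 0], "spin": 0}])

```text
time_s: 9.88
tcp_pos: [0.4781, 0.0422, 0.06]
eef_rot: [1.421, 1.063, -1.418]
wrist_force: [-1.8, -0.0, 2.0]
finger_gap: -0.0
```

```bash
python3 - <<'E'
from h import *
rel(.0135,.037,.059)
E
```

```text
t 9.875 F [-1.83 -0.04  1.99] gap -0.0
R [[-0.0, 0.96, -0.28], [0.0, -0.28, -0.96], [-1.0, -0.0, -0.0]] tcp box mm [-1.1 37.5 60. ] tool y vs box x deg -0.1
dp cm to target [0.09 1.46 0.04] j [-0.04  0.59  1.89  0.01  0.67  0.24]
```

Light contact, about 2 N. I'll go on towards the stop.

>>> arm_command(commands=[{"hand": 1, "dp": [0.1, 0.5, 0], "spin": 0}, {"hand": 1, "dp": [0.1, 0.4, 0], "spin": 0}, {"hand": 1, "dp": [0, 0.4, 0], "spin": 0}, {"hand": 1, "dp": [0, 0.1, 0], "spin": 0}])

```text
time_s: 10.38
tcp_pos: [0.492, 0.038, 0.0574]
eef_rot: [1.42, 1.064, -1.419]
wrist_force: [-1.4, 1.0, -1.2]
finger_gap: 0.0002
```

```bash
python3 - <<'E'
from h import *
rel(.0135,.037,.059)
E
```

```text
t 10.375 F [-1.36  1.03 -1.18] gap 0.0002
R [[-0.0, 0.96, -0.28], [0.0, -0.28, -0.96], [-1.0, -0.0, -0.0]] tcp box mm [13.5 37.3 57.4] tool y vs box x deg -0.1
dp cm to target [-0.16 -0.    0.03] j [-0.05  0.6   1.85  0.01  0.69  0.24]
```

>>> arm_command(commands=[{"hand": 1, "dp": [0, 0.2, 0], "spin": 0}, {"hand": 1, "dp": [0, 0.2, 0], "spin": 0}])

```text
time_s: 10.62
tcp_pos: [0.4958, 0.0368, 0.0573]
eef_rot: [1.42, 1.064, -1.419]
wrist_force: [-2.6, -0.1, 0.2]
finger_gap: 0.0001
```

>>> arm_command(commands=[{"hand": 1, "dp": [0, 0.2, 0], "spin": 0}])

```text
time_s: 10.75
tcp_pos: [0.4979, 0.0362, 0.0574]
eef_rot: [1.42, 1.064, -1.419]
wrist_force: [-2.5, 0.3, 0.1]
finger_gap: -0.0001
```

```bash
python3 - <<'E'
from h import *
rel(.0135,.037,.059)
b=grab('side')
cv2.imwrite('pics/c6.png',cv2.resize(b['color'][200:320,260:400],(560,480))[:,:,::-1])
E
```

```text
t 10.75 F [-2.46  0.31  0.07] gap -0.0001
R [[-0.0, 0.96, -0.28], [0.0, -0.28, -0.96], [-1.0, -0.0, -0.0]] tcp box mm [19.7 37.3 57.4] tool y vs box x deg -0.1
dp cm to target [-0.16 -0.62  0.03] j [-0.05  0.61  1.84  0.01  0.7   0.23]
```

View pics/c6.png

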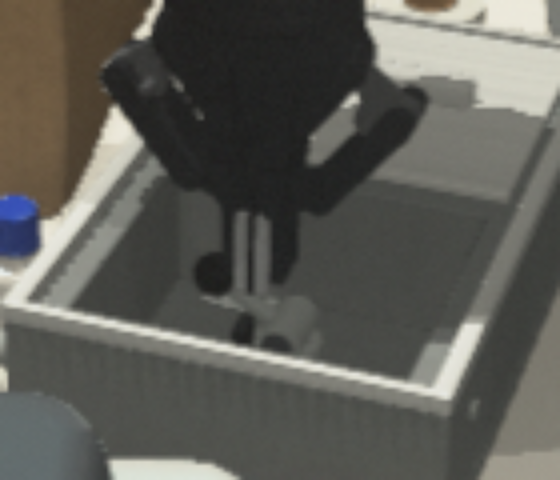

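The ball (212,272) has swung well back and the bar handle is untouched. The force is still only friction, so the stop isn't reached. I'll keep nudging.

>>> arm_command(commands=[{"hand": 1, "dp": [0, 0.2, 0], "spin": 0}])

```text
time_s: 10.92
tcp_pos: [0.5004, 0.0355, 0.0575]
eef_rot: [1.421, 1.063, -1.419]
wrist_force: [-2.5, 1.4, 0.8]
finger_gap: -0.0004
```

>>> arm_command(commands=[{"hand": 1, "dp": [0, 0.2, 0], "spin": 0}])

```text
time_s: 11.05
tcp_pos: [0.5018, 0.035, 0.0575]
eef_rot: [1.42, 1.064, -1.42]
wrist_force: [-9.8, 4.2, 3.1]
finger_gap: -0.0001
```

>>> arm_command(commands=[{"hand": 1, "dp": [0, 0.15, 0], "spin": 0}])

```text
time_s: 11.18
tcp_pos: [0.5019, 0.0349, 0.0573]
eef_rot: [1.419, 1.067, -1.422]
wrist_force: [-9.9, 5.9, 6.3]
finger_gap: -0.0001
```

The position has stalled and the force rose to about 12 N, so the lever is at its stop. I'll back off, lift clear and check.

>>> arm_command(commands=[{"hand": 1, "dp": [0, -1, 0], "spin": 0}, {"hand": 1, "dp": [0, -2, 0], "spin": 0}, {"hand": 1, "dp": [-4, 0, 0], "spin": 0}, {"hand": 1, "dp": [-6, 0, 0], "spin": 0}, {"hand": 1, "dp": [-6, 0, 0], "spin": 0}, {"hand": 1, "dp": [0, -1, 5], "spin": 0}, {"hand": 1, "dp": [0, -1, 5], "spin": 0}, {"hand": 1, "dp": [0, 0, 0], "spin": 0}])

```text
time_s: 12.18
tcp_pos: [0.4254, -0.0493, 0.2235]
eef_rot: [1.42, 1.06, -1.414]
wrist_force: [0.5, -0.1, -0.5]
finger_gap: -0.0
```

```bash
python3 - <<'E'
from h import *
rel(0,0,.2)
a=grab('scene');b=grab('side')
cv2.imwrite('pics/c7.png',np.hstack([cv2.resize(a['color'][180:330,240:450],(420,300)),cv2.resize(b['color'][190:370,240:420],(300,300))])[:,:,::-1])
for n,i in(('scene',a),('side',b)):
  P=cloud(i);g=i['color'].max(-1);X=(P[...,:2]-B)@bx;Y=(P[...,:2]-B)@by
  q=P[(P[...,2]>.0835)&(P[...,2]<.1)&(abs(X)<.05)&(abs(Y+.06)<.03)]
  if len(q): print('ridge',Bx(np.median(q,0)).round(4))
  m=((g<70)&(abs(X)<.062)&(Y>.01)&(Y<.125)&(P[...,2]<.075)).astype(np.uint8)
  k,l,st,c=cv2.connectedComponentsWithStats(m)
  for j in range(1,k):
    if st[j,4]>15: s=l==j;print(n,st[j].tolist(),[float(np.nanmedian(v[s]).round(4)) for v in(X,Y,P[...,2])], 'at ball plane z=.040:',Bx(ray(i,*c[j],.040)).round(3))
E
```

```text
t 12.175 F [ 0.53 -0.05 -0.47] gap -0.0
R [[0.0, 0.96, -0.28], [0.0, -0.28, -0.96], [-1.0, 0.0, -0.0]] tcp box mm [-25.7 -65.3 223.5] tool y vs box x deg -0.0
dp cm to target [ 2.37  2.57 -6.52] j [-0.26  0.25  1.84  0.    1.05  0.03]
ridge [-0.0028 -0.0659  0.0878]
ridge [-0.0007 -0.0648  0.0876]
side [308, 264, 11, 11, 92] [0.0367, 0.0424, 0.0438] at ball plane z=.040: [0.039 0.037 0.04 ]
side [317, 278, 7, 8, 35] [0.0048, 0.101, 0.0633] at ball plane z=.040: [0.016 0.069 0.04 ]
side [325, 285, 8, 3, 16] [0.0063, 0.0539, 0.0245] at ball plane z=.040: [0.    0.074 0.04 ]
```

View pics/c7.png

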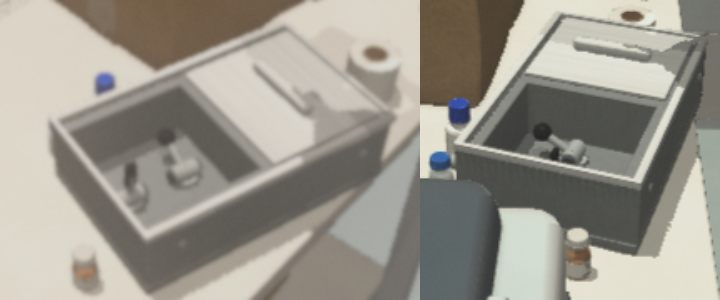

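The last view shows the ball knob leaning back (left crop (167,135)), at box x of about 38 mm against 37 mm when shut. The bar handle is upright as before, the cover lies against the right stop, and the vials, bottle and roll are standing. Handing in.

```bash
python3 -c "
from station import robot
print(robot.finish_job())"
```

```text
the job is handed in; nothing more can be done
None
```

I slid the cover right onto the deck by pushing its ridge with the shut fingertips, then pushed the ball-knob handle back until it stopped. I handed the job in at about 12 s.

- **Cover:** the push took 2–3 N while sliding and rose to about 25 N at the right stop, with the fingers at the predicted position. Depth puts the ridge at box y of about -65 mm, against -68 mm nominal. I put this down to measuring bias, but did not confirm the cover's end position any other way.
- **Ball-knob valve:** pushing took about 2–3 N, then rose to about 12 N and the arm stalled. The ball ended at box x of about 37–39 mm, against 37 mm when shut.
- **Bar handle:** it has not moved (x 4.6 mm before, 4.8 mm after), so that valve is still open.
- **Things round the box:** the vials, bottle and roll look undisturbed in the last pictures, though I did not measure them again. The robot was clear of everything at the end.

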